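Load the parts dryer by job colour

TASK

Load the watch-parts dryer for its next run: first throw its lever over to off, then stand the toppled rinse bottle upright on the bench, and lay every washed basket flat in the dryer tray of the same colour as its cap, so that the parts of two watches never mix. Only when everything is loaded and the bottle stands, throw the lever back to on. Leave the loupe and its case where they are.

Things in the scene. Friction and masses are not known exactly. Their poses are not given: they have to be found in the camera images.
- dryer: low grey bench dryer, fixed, standing on a green mat 2 mm thick, 125 mm deep (its x axis, pointing away from the robot), 345 mm wide (its y axis, to the left), 45 mm high; origin under the centre of its footprint. Three coloured trays lie side by side on its top; a grey switch housing with a lever, 50 mm wide and 105 mm deep with its top 58 mm above the dryer's foot, takes up its left end
- lever (a joint): the dryer's switch lever, rad: 0 = off, leaning 0.55 rad from upright towards the robot (a white dot there); 1.1 = on, leaning 0.55 rad away from the robot (a green dot there). It turns about the dryer's y axis, stands upright at 0.55, needs about 1 N at its grip, and falls home by its own weight once pushed past upright
- lever_grip (a point): centre of the lever's black grip, a round-ended bar 19 mm thick and 35 mm long along the lever; 52 mm from the hinge
- lever_hinge (a point): the lever's hinge, in the middle of the top of the switch housing, 62 mm above the dryer's foot; axes as the dryer's
- tray_red: red anodised shallow tray fixed on the dryer's top, outside 102 mm (x, away from the robot) by 90 mm (y, to the left), walls 3 mm thick and only 10 mm high; origin at the centre of its underside, the inner floor is 3 mm above it. Takes two baskets side by side, lying along x with their centres 24 mm left and right of the middle
- tray_blue: blue anodised shallow tray fixed on the dryer's top, outside 102 mm (x, away from the robot) by 90 mm (y, to the left), walls 3 mm thick and only 10 mm high; origin at the centre of its underside, the inner floor is 3 mm above it. Takes two baskets side by side, lying along x with their centres 24 mm left and right of the middle
- tray_yellow: yellow anodised shallow tray fixed on the dryer's top, outside 102 mm (x, away from the robot) by 90 mm (y, to the left), walls 3 mm thick and only 10 mm high; origin at the centre of its underside, the inner floor is 3 mm above it. Takes two baskets side by side, lying along x with their centres 24 mm left and right of the middle
- basket_red_1_mid (a point): centre of a washed parts basket with a red cap, lying on the bench or the mat at the start: 72 mm long, x axis along it from steel foot to cap; the middle is a wire-gauze cylinder 24 mm thick, from 28 mm behind to 11 mm ahead of this centre, the cap (24 mm long, red) and the foot (7 mm) are square, 28 x 28 mm, so it does not roll; 14 mm above what it lies on. 50 g. May be absent
- basket_red_2_mid (a point): centre of a washed parts basket with a red cap, lying on the bench or the mat at the start: 72 mm long, x axis along it from steel foot to cap; the middle is a wire-gauze cylinder 24 mm thick, from 28 mm behind to 11 mm ahead of this centre, the cap (24 mm long, red) and the foot (7 mm) are square, 28 x 28 mm, so it does not roll; 14 mm above what it lies on. 50 g. May be absent
- basket_blue_1_mid (a point): centre of a washed parts basket with a blue cap, lying on the bench or the mat at the start: 72 mm long, x axis along it from steel foot to cap; the middle is a wire-gauze cylinder 24 mm thick, from 28 mm behind to 11 mm ahead of this centre, the cap (24 mm long, blue) and the foot (7 mm) are square, 28 x 28 mm, so it does not roll; 14 mm above what it lies on. 50 g. May be absent
- basket_blue_2_mid (a point): centre of a washed parts basket with a blue cap, lying on the bench or the mat at the start: 72 mm long, x axis along it from steel foot to cap; the middle is a wire-gauze cylinder 24 mm thick, from 28 mm behind to 11 mm ahead of this centre, the cap (24 mm long, blue) and the foot (7 mm) are square, 28 x 28 mm, so it does not roll; 14 mm above what it lies on. 50 g. May be absent
- basket_yellow_1_mid (a point): centre of a washed parts basket with a yellow cap, lying on the bench or the mat at the start: 72 mm long, x axis along it from steel foot to cap; the middle is a wire-gauze cylinder 24 mm thick, from 28 mm behind to 11 mm ahead of this centre, the cap (24 mm long, yellow) and the foot (7 mm) are square, 28 x 28 mm, so it does not roll; 14 mm above what it lies on. 50 g. May be absent
- basket_yellow_2_mid (a point): centre of a washed parts basket with a yellow cap, lying on the bench or the mat at the start: 72 mm long, x axis along it from steel foot to cap; the middle is a wire-gauze cylinder 24 mm thick, from 28 mm behind to 11 mm ahead of this centre, the cap (24 mm long, yellow) and the foot (7 mm) are square, 28 x 28 mm, so it does not roll; 14 mm above what it lies on. 50 g. May be absent
- bottle_mid (a point): centre of a closed square white plastic bottle, 105 mm tall in all, lying on its side at the start; x axis from its foot to its grey cap (so x points up when it stands). Body 45 x 45 mm, from the foot to 21 mm beyond this centre; then a shoulder and a round cap 28 mm thick. This centre is 52.5 mm above the foot, on the axis. 160 g, its weight mostly in the body
- loupe: black watchmaker's loupe standing on the bench, 32 mm across, 28 mm high; origin under its centre; not to be moved
- loupe_case: oval black loupe case, 44 x 54 x 20 mm; origin under its centre; not to be moved

How it is judged (in metres and radians):
On the way, in this order (a step that is already met when the one before it is completed fails the run):
1. the dryer's lever is off before anything is loaded (value of joint lever below 0.15 rad), for 0.2 s.
2. with the lever off, the bottle stands upright on the bench and every basket lies in the tray of its colour (x of basket_red_1_mid in the frame of tray_red between -0.036 and 0.036 m and y of basket_red_1_mid in the frame of tray_red between -0.032 and 0.032 m and z of basket_red_1_mid in the frame of tray_red between 0.01 and 0.022 m and linear speed of each of basket_red_1, basket_red_2, basket_blue_1, basket_blue_2, basket_yellow_1, basket_yellow_2, bottle below 0.05 m/s and x of basket_red_2_mid in the frame of tray_red between -0.036 and 0.036 m and y of basket_red_2_mid in the frame of tray_red between -0.032 and 0.032 m and z of basket_red_2_mid in the frame of tray_red between 0.01 and 0.022 m and x of basket_blue_1_mid in the frame of tray_blue between -0.036 and 0.036 m and y of basket_blue_1_mid in the frame of tray_blue between -0.032 and 0.032 m and z of basket_blue_1_mid in the frame of tray_blue between 0.01 and 0.022 m and x of basket_blue_2_mid in the frame of tray_blue between -0.036 and 0.036 m and y of basket_blue_2_mid in the frame of tray_blue between -0.032 and 0.032 m and z of basket_blue_2_mid in the frame of tray_blue between 0.01 and 0.022 m and x of basket_yellow_1_mid in the frame of tray_yellow between -0.036 and 0.036 m and y of basket_yellow_1_mid in the frame of tray_yellow between -0.032 and 0.032 m and z of basket_yellow_1_mid in the frame of tray_yellow between 0.01 and 0.022 m and x of basket_yellow_2_mid in the frame of tray_yellow between -0.036 and 0.036 m and y of basket_yellow_2_mid in the frame of tray_yellow between -0.032 and 0.032 m and z of basket_yellow_2_mid in the frame of tray_yellow between 0.01 and 0.022 m and angle between bottle_mid's own x axis and vertical below 0.12 rad and height (world z) of bottle_mid between 0.045 and 0.06 m and value of joint lever below 0.2 rad), for 0.2 s.
3. the lever is on again (value of joint lever above 0.95 rad), for 0.2 s.
At the end, for the whole second after the job is handed in: every basket present lies flat in the tray of its cap's colour (its centre within 36 mm of the tray's centre in depth, 32 mm in width and under 22 mm above the tray's underside), the bottle stands upright on the bench (within 0.12 rad), all at rest, and the lever is on (over 0.95 rad) (x of basket_red_1_mid in the frame of tray_red between -0.036 and 0.036 m and y of basket_red_1_mid in the frame of tray_red between -0.032 and 0.032 m and z of basket_red_1_mid in the frame of tray_red between 0.01 and 0.022 m and linear speed of each of basket_red_1, basket_red_2, basket_blue_1, basket_blue_2, basket_yellow_1, basket_yellow_2, bottle below 0.05 m/s and x of basket_red_2_mid in the frame of tray_red between -0.036 and 0.036 m and y of basket_red_2_mid in the frame of tray_red between -0.032 and 0.032 m and z of basket_red_2_mid in the frame of tray_red between 0.01 and 0.022 m and x of basket_blue_1_mid in the frame of tray_blue between -0.036 and 0.036 m and y of basket_blue_1_mid in the frame of tray_blue between -0.032 and 0.032 m and z of basket_blue_1_mid in the frame of tray_blue between 0.01 and 0.022 m and x of basket_blue_2_mid in the frame of tray_blue between -0.036 and 0.036 m and y of basket_blue_2_mid in the frame of tray_blue between -0.032 and 0.032 m and z of basket_blue_2_mid in the frame of tray_blue between 0.01 and 0.022 m and x of basket_yellow_1_mid in the frame of tray_yellow between -0.036 and 0.036 m and y of basket_yellow_1_mid in the frame of tray_yellow between -0.032 and 0.032 m and z of basket_yellow_1_mid in the frame of tray_yellow between 0.01 and 0.022 m and x of basket_yellow_2_mid in the frame of tray_yellow between -0.036 and 0.036 m and y of basket_yellow_2_mid in the frame of tray_yellow between -0.032 and 0.032 m and z of basket_yellow_2_mid in the frame of tray_yellow between 0.01 and 0.022 m and angle between bottle_mid's own x axis and vertical below 0.12 rad and height (world z) of bottle_mid between 0.045 and 0.06 m and value of joint lever above 0.95 rad); the robot touches nothing.
It fails at once if the loupe or its case is pushed more than 6 cm from its place (distance of any of loupe, loupe_case from where it was at the start of the episode above 0.06 m).
Of basket_red_1, basket_red_2, basket_blue_1, basket_blue_2, basket_yellow_1, basket_yellow_2 only 4 to 6 are there at a start; the rules pass over those that are not, and their reading is None.
At some moment in a run one of basket_red_1, basket_red_2, basket_blue_1, basket_blue_2, basket_yellow_1, basket_yellow_2 may be knocked a few centimetres aside while the robot is not near it.
Once in a run the grip may slacken for a moment while it holds something.
It also fails if it takes over 210 s, if anything falls off the work surface, if the arm or the gripper's body presses on something with over 40 N, if the wrist force passes 120 N, or if a joint passes its speed limit or range.

ROBOT

A 7-joint arm with a two-finger parallel gripper is mounted at the origin on a cart in front of the work surface, level with it; the furniture and walls round the work are solid. World frame = base frame: x ahead of the robot, y to its left, z up, the work surface at z = 0. Lengths are in mm, angles in rad, forces in N, time in s.
With the tool pointing down it reaches from about 400 to 850 mm from the base axis. Payload 6.9 kg.
Tool frame: the origin (TCP) lies midway between the tips of the shut fingers; the grasp point (between the pads) lies 19 mm behind it; x points along the fingers, y is the direction in which the jaws open and shut, and the axes are right-handed (so a half turn about x gives the same grasp; the last joint's range is limited). The gripper opens to 85 mm and grips with 20 to 120 N. Pads are 22 mm wide; open, the fingers measure 114 mm over their backs; the gripper's body (76 mm by 85 mm) begins 54 mm behind the grasp point. The pads swing forward as they close: fully open they stand 13 mm farther back than shut.
Start: joints at [1.385, 0.507, -0.238, 1.5, 0.126, 1.149, -0.155], TCP at [179.17, -598.757, 231.275] pointing down, gripper open.
Joint ranges: [-3.08, 3.08], [-0.24, 2.05], [-1.43, 1.35], [0, 2.5], [-1.52, 4.66], [0.17, 1.96], [-2.89, 2.89]. Speed limits (rad/s): [2.39, 2.39, 3.14, 3.14, 3.14, 3.14, 3.14].

INTERFACE

Orientations are given as a unit quaternion [x, y, z, w].
In Python, from bench import arm gives the robot as it stands. Calls block until the motion is done:
- arm.movep(position, orientation): joint-space move of the TCP to a pose.
- arm.move_l(position, velocity=150, frame=None, until_force=None): straight line of the TCP; frame=None keeps the orientation; velocity is the mean speed in mm/s. With until_force (N) it stops when the force on the tool has changed by that much, and returns True; else False.
- arm.move_joints(angles): joint-space move.
- arm.release() and arm.close_gripper(grasp_force=None): open the fingers fully, or close them until they stop; grasp_force is the grip in N (None keeps the last).
- arm.pause(seconds).
- arm.solve_ik(position, orientation): joint angles nearest the present ones, or None.
- arm.snapshot(name): name is "side" or "top" or "wrist"; returns a dict with "image" (480x640x3 uint8, red, green, blue), "fx", "fy", "cx", "cy" (pixels), "R" (3x3) and "t" (3): a world point X has camera coordinates R X + t. Camera axes: x right, y down, z forward; pixel columns grow to the right and rows downward; lengths in mm; the calibration is good to about 2 mm. A picture is of the moment at which its call begins. There is no depth.
A pose or a line that the arm cannot do raises arm.IKError and nothing moves.
- arm.job_done(): hands the job in, once; it reports no verdict.
Readings, each from a call of its own:
- arm.current_t(): time.
- arm.current_joint_pos(): joint angles.
- arm.current_joint_vel(): joint speeds.
- arm.current_effort(): joint torques, N m.
- arm.current_ee_pos(): TCP position.
- arm.current_orientation(): TCP orientation.
- arm.current_wrist_force(): force on the tool from outside, world axes, zero at the start.
- arm.current_ft_torque(): the same for the moment, N m.
- arm.current_grip_width(): finger opening in mm.
Only numpy, scipy, OpenCV 4.12 (cv2) and the standard library are available. Lean on these libraries where they do the work, as an engineer would, in place of code of your own. Each camera call takes 0.05 s, during which the arm holds its last target.

## Working session

There is one attempt and no reset: what is moved stays moved. The work goes in short steps, each a Python script; the robot and the scene stay as the last script left them, time stands still between calls to the robot, and variables do not carry over. Pictures are saved under pics/ and viewed, and the job is handed in when it is done.

```bash
ls; mkdir -p pics; python3 - <<'E'
from bench import arm
import cv2
for n in("side","top","wrist"):
    s=arm.snapshot(n); cv2.imwrite(f"pics/{n}0.png",s["image"][:,:,::-1]); print(n,s["fx"],s["fy"],s["cx"],s["cy"],s["R"],s["t"])
print(arm.current_t(),arm.current_orientation(),arm.current_ee_pos(),arm.current_joint_pos())
E
```

```text
pics
side 463.69795986196266 463.69795986196266 318.19959651373125 242.47599616690553 [[ 0.16230626  0.98657158  0.01825346]
 [ 0.69605502 -0.10136068 -0.71079774]
 [-0.69940266  0.12807233 -0.70315958]] [ 111.77439825 -313.60021781 1352.82542481]
top 461.46130152743683 461.46130152743683 325.47282603752154 244.45657770762082 [[-0.00407239 -0.99997077 -0.00647064]
 [-0.99468245  0.00471658 -0.10288138]
 [ 0.10290889  0.00601726 -0.99467259]] [-189.24717943  508.19562107  969.02429571]
wrist 383.1317113777458 383.1317113777458 319.17489790377783 242.3364946051506 [[ 0.28756169 -0.95776062 -0.00169229]
 [-0.924738   -0.27810597  0.25983977]
 [-0.24933494 -0.07315504 -0.96565026]] [-624.89799474  -33.12074859  378.43885073]
0.15 [-0.6995721  -0.10292513  0.69971806 -0.10198006] [ 179.03472242 -598.40738149  230.64382385] [ 1.38550075  0.50812278 -0.23756032  1.50090286  0.12569325  1.1489062
 -0.15481147]
```

View pics/top0.png

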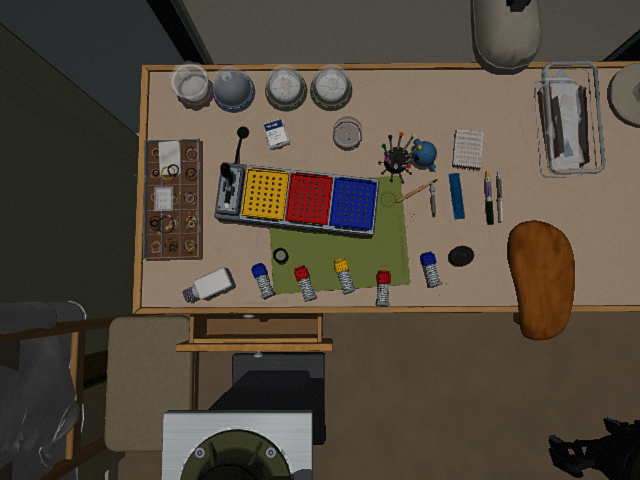

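View pics/side0.png

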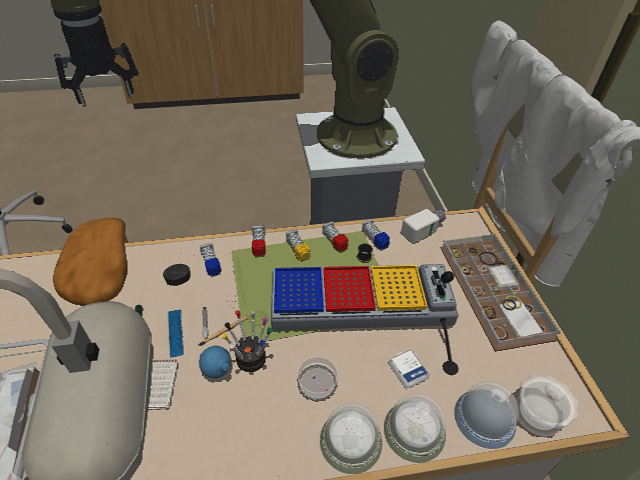

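```bash
cat > h.py <<'E'
import numpy as np, cv2
from bench import arm
from scipy.spatial.transform import Rotation as Rn
def p2w(s,u,v,z):
    R=np.array(s["R"]);t=np.array(s["t"]);d=R.T@np.array([(u-s["cx"])/s["fx"],(v-s["cy"])/s["fy"],1]);c=-R.T@t
    return c+d*(z-c[2])/d[2]
def w2p(s,X):
    q=np.array(s["R"])@np.array(X)+s["t"];return np.array([s["fx"]*q[0]/q[2]+s["cx"],s["fy"]*q[1]/q[2]+s["cy"]])
def crop(im,x0,y0,x1,y1,k,name):
    c=cv2.resize(im[y0:y1,x0:x1,::-1],None,fx=k,fy=k,interpolation=cv2.INTER_CUBIC);cv2.imwrite(name,c)
E
python3 - <<'E'
from h import *
s=arm.snapshot("top");crop(s["image"],180,150,450,315,2.9,"pics/t1.png")
s2=arm.snapshot("side");crop(s2["image"],190,200,460,340,2.9,"pics/s1.png")
np.save("x.npy",s,allow_pickle=True)
for u,v,z in [(261,275,14),(305,283,14),(344,275,14),(383,290,14),(430,268,14),(210,285,22),(281,255,28),(461,256,20)]:
    print(u,v,p2w(s,u,v,z).round())
E
```

```text
261 275 [443. -51.  14.]
305 283 [ 425. -147.   14.]
344 275 [ 442. -231.   14.]
383 290 [ 409. -315.   14.]
430 268 [ 456. -418.   14.]
210 285 [421.  57.  22.]
281 255 [485. -96.  28.]
461 256 [ 482. -484.   20.]
```

View pics/t1.png

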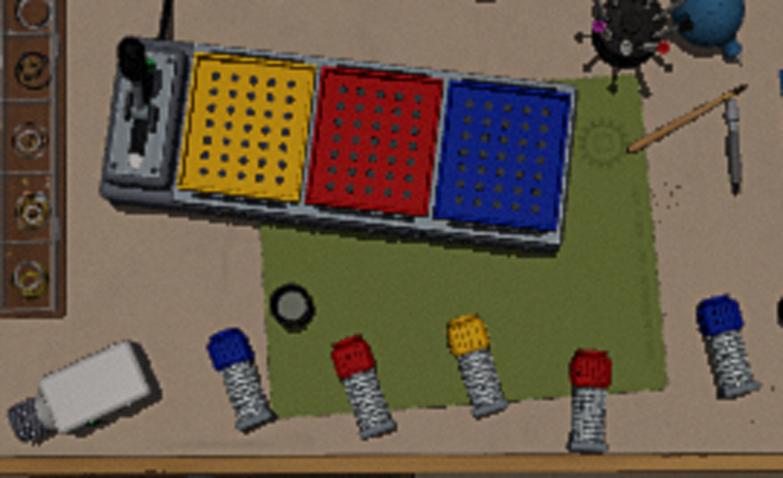

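View pics/s1.png

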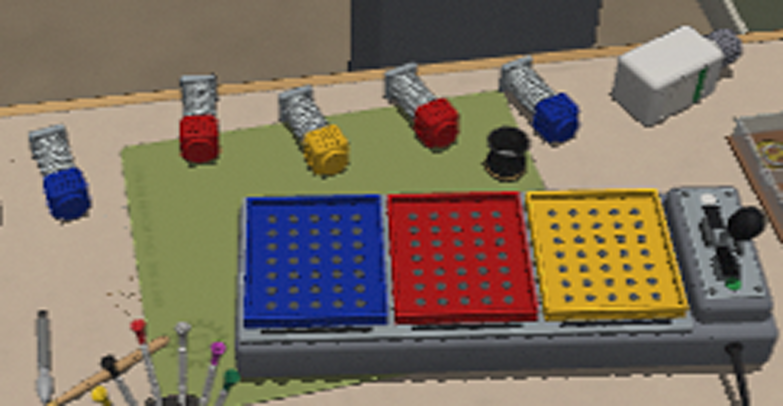

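```bash
cat >> h.py <<'E'
def masks(im):
    hsv=cv2.cvtColor(im,cv2.COLOR_RGB2HSV);H,S,V=cv2.split(hsv)
    return dict(red=((H<6)|(H>174))&(S>170)&(V>70),blue=(H>108)&(H<128)&(S>140)&(V>50),yellow=(H>18)&(H<28)&(S>170)&(V>120))
def blobs(m,amin):
    n,l,st,ce=cv2.connectedComponentsWithStats(m.astype(np.uint8),connectivity=8)
    return [(st[i,4],ce[i],(l==i)) for i in range(1,n) if st[i,4]>=amin]
E
python3 - <<'E'
from h import *
for n in("top","side"):
    s=arm.snapshot(n)
    for c,m in masks(s["image"]).items():
        for a,ce,l in blobs(m,25 if c!="red" else 60):
            if a>900:
                k=cv2.morphologyEx(l.astype(np.uint8),cv2.MORPH_CLOSE,np.ones((7,7)))
                r=cv2.minAreaRect(np.argwhere(k)[:,::-1].astype(np.float32))
                w=[p2w(s,*q,57).round(1) for q in cv2.boxPoints(r)]
                print(n,c,'TRAY',a,p2w(s,*r[0],57).round(1),r[2],[list(x[:2]) for x in w])
            elif a<700: print(n,c,a,ce.round(1),p2w(s,*ce,16).round(1))
E
```

```text
top red TRAY 1637 [ 602.7 -156.3   57. ] 6.34019136428833 [[np.float64(557.8), np.float64(-106.8)], [np.float64(658.5), np.float64(-117.4)], [np.float64(648.0), np.float64(-206.1)], [np.float64(547.5), np.float64(-194.6)]]
top red 142 [300.8 272.7] [ 447.1 -137.9   16. ]
top red 141 [383.9 277. ] [ 437.  -317.3   16. ]
top blue 63 [273.8 124.8] [778.1 -76.9  16. ]
top blue TRAY 1748 [ 590.9 -249.7   57. ] 6.340190887451172 [[np.float64(545.5), np.float64(-199.3)], [np.float64(647.4), np.float64(-211.0)], [np.float64(636.7), np.float64(-300.5)], [np.float64(535.1), np.float64(-287.9)]]
top blue 143 [428.4 258.3] [ 477.1 -414.2   16. ]
top blue 146 [258.5 269.8] [454.  -46.1  16. ]
top yellow TRAY 1592 [614.1 -63.   57. ] 7.125016689300537 [[np.float64(569.5), np.float64(-13.2)], [np.float64(670.9), np.float64(-24.2)], [np.float64(659.0), np.float64(-113.3)], [np.float64(557.9), np.float64(-101.3)]]
top yellow 129 [341.1 265.1] [ 463.2 -225.2   16. ]
side red 184 [340.2 242. ] [ 445.2 -138.1   16. ]
side red 186 [258.2 247.1] [ 435.1 -316.    16. ]
side red TRAY 1796 [ 609.2 -156.4   5
[... 166 characters left out ...]
np.float64(-210.1)]]
side blue 197 [381.4 240.2] [452.9 -47.4  16. ]
side blue 209 [212.5 266.4] [ 477.6 -412.7   16. ]
side blue TRAY 1899 [ 598.  -249.9   57. ] 90.0 [[np.float64(535.1), np.float64(-289.5)], [np.float64(549.0), np.float64(-195.2)], [np.float64(655.7), np.float64(-213.6)], [np.float64(642.8), np.float64(-299.8)]]
side blue 29 [416.6 369.9] [770.3 -69.5  16. ]
side blue 49 [411.9 376.3] [780.6 -81.2  16. ]
side yellow 119 [302.2 248.6] [ 453.3 -223.1   16. ]
side yellow TRAY 1643 [617.4 -62.7  57. ] 87.87889862060547 [[np.float64(560.2), np.float64(-101.9)], [np.float64(570.5), np.float64(4.4)], [np.float64(670.3), np.float64(-26.4)], [np.float64(660.2), np.float64(-123.9)]]
```

```bash
cat >> h.py <<'E'
def quat(x,y):
    x=np.array(x,float)/np.linalg.norm(x);y=np.array(y,float);y-=x*(x@y);y/=np.linalg.norm(y)
    return Rn.from_matrix(np.c_[x,y,np.cross(x,y)]).as_quat()
def qd(yaw): return quat([0,0,-1],[np.cos(yaw),np.sin(yaw),0])
def best(pos,yaw):
    c=[]
    for y in(yaw,yaw+np.pi):
        j=arm.solve_ik(list(pos),list(qd(y)))
        if j is not None: c.append((abs(np.array(j)[6]),y,np.array(j).round(2)))
    c.sort(key=lambda a:a[0]);return c
E
python3 - <<'E'
from h import *
s=arm.snapshot("top")
print([p2w(s,u,v,61).round(1) for u,v in((226.6,205.2),(231,171.4),(228.8,188.3))])
print(Rn.from_quat(arm.current_orientation()).as_matrix().round(2))
y=-.122
for p in([690,-10,200],[690,0,95],[610,10,95],[435,-145,5],[441,-49,5],[410,-315,5],[458,-416,5],[603,-156,60],[430,60,20],[480,-416,250],[614,-63,60]):
    for yy in (y,y+np.pi/2): print(p,[ (round(c[1],2),c[2]) for c in best(p,yy)])
E
```

```text
[array([587.5,  15.6,  61. ]), array([660. ,   7.5,  61. ]), array([623.6,  11.6,  61. ])]
[[-0.    0.29 -0.96]
 [ 0.   -0.96 -0.29]
 [-1.   -0.   -0.  ]]
[690, -10, 200] [(-0.12, array([ 0.39,  0.73, -0.82,  1.35,  0.53,  1.29, -0.57])), (3.02, array([-0.52,  0.88,  1.15,  1.36, -0.79,  1.4 , -2.65]))]
[690, -10, 200] [(1.45, array([ 0.51,  0.84, -1.15,  1.35,  0.76,  1.42,  0.84])), (4.59, array([ 0.19,  0.65, -0.4 ,  1.35,  0.25,  1.19, -1.92]))]
[690, 0, 95] [(-0.12, array([ 0.32,  0.8 , -0.68,  1.47,  0.54,  1.06, -0.6 ])), (3.02, array([-0.55,  1.  ,  1.15,  1.49, -0.94,  1.27, -2.55]))]
[690, 0, 95] [(1.45, array([ 0.46,  0.9 , -1.  ,  1.47,  0.78,  1.2 ,  0.79])), (4.59, array([ 0.13,  0.73, -0.3 ,  1.48,  0.24,  0.97, -1.93]))]
[610, 10, 95] [(-0.12, array([ 0.35,  0.69, -0.68,  1.71,  0.52,  0.93, -0.66])), (3.02, array([ 0.58,  0.91, -1.23,  1.71,  0.91,  1.22,  2.14]))]
[610, 10, 95] [(1.45, array([ 0.5 ,  0.8 , -1.  ,  1.71,  0.75,  1.07,  0.7 ])), (4.59, array([ 0.16,  0.63, -0.35,  1.71,  0.27,  0.85, -2.  ]))]
[435, -145, 5] [(-0.12, array([ 0.57,  0.63, -0.45,  2.18,
[... 1619 characters left out ...]
0.46,  2.24,  0.6 ,  0.45,  0.62])), (4.59, array([-0.04,  0.55, -0.22,  2.24,  0.32,  0.38, -2.22]))]
[480, -416, 250] [(-0.12, array([ 1.  ,  0.55, -0.57,  1.44,  0.3 ,  1.24,  0.29])), (3.02, array([ 0.55,  0.51,  0.21,  1.44, -0.11,  1.2 , -2.49]))]
[480, -416, 250] [(4.59, array([ 0.78,  0.51, -0.18,  1.44,  0.09,  1.2 , -1.1 ])), (1.45, array([ 1.19,  0.64, -0.95,  1.44,  0.52,  1.33,  1.66]))]
[614, -63, 60] [(-0.12, array([ 0.44,  0.73, -0.63,  1.72,  0.54,  0.87, -0.56])), (3.02, array([-0.51,  0.98,  1.15,  1.73, -0.99,  1.13, -2.31]))]
[614, -63, 60] [(1.45, array([ 0.59,  0.83, -0.93,  1.72,  0.78,  1.01,  0.81])), (4.59, array([ 0.21,  0.67, -0.24,  1.73,  0.22,  0.77, -1.83]))]
```

```bash
cat >> h.py <<'E'
YAW=-.122
XD=np.array([np.cos(YAW),np.sin(YAW),0]);YD=np.array([-np.sin(YAW),np.cos(YAW),0])
HINGE=np.array([623.5,11.5,64.])
def look(tag,tops=True):
    for n in("top","side"):
        s=arm.snapshot(n);
        if n=="top": crop(s["image"],180,120,450,315,2.9,f"pics/{tag}_t.png")
        else: crop(s["image"],190,190,460,340,2.9,f"pics/{tag}_s.png")
E
python3 - <<'E'
from h import *
arm.close_gripper(30)
q=qd(YAW)
P=HINGE+80*XD
arm.movep(list(P+[0,0,150]),list(q)); print(arm.current_ee_pos())
arm.move_l([*P[:2],100]); print(arm.current_wrist_force())
E1=HINGE-8*XD
print(arm.move_l([*E1[:2],100],velocity=80,until_force=15),arm.current_ee_pos(),arm.current_wrist_force())
look("lev1"); print(arm.current_t())
E
```

```text
[7.02936088e+02 2.27763133e-01 2.13936560e+02]
[-0.56868855 -0.12952027 -0.14019373]
False [618.24686294  12.21925242 101.19103059] [ 6.08599239 -1.07940036  0.96385057]
6.2333
```

View pics/lev1_s.png

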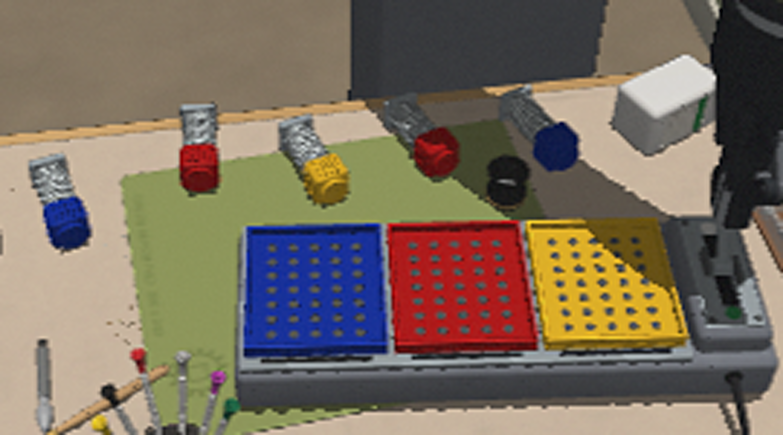

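View pics/lev1_t.png

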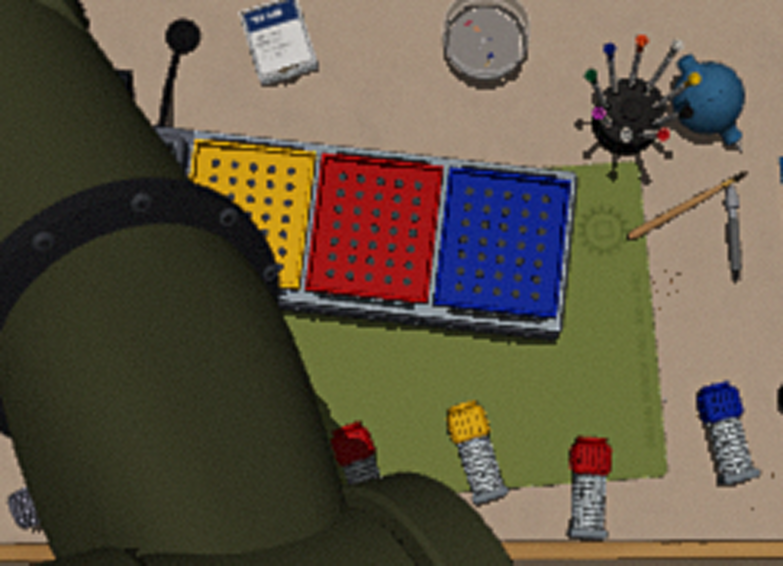

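```bash
python3 - <<'E'
from h import *
P=HINGE-16*XD
print(arm.move_l([*P[:2],100],velocity=40,until_force=12),arm.current_ee_pos().round(1),arm.current_wrist_force().round(1))
P=HINGE+60*XD
arm.move_l([*P[:2],100]);print(arm.current_wrist_force().round(1))
arm.move_l([*P[:2],230],velocity=250)
arm.movep([560,-300,300],list(qd(YAW)))
look("lev2"); print(arm.current_t())
E
```

```text
True [618.   12.5 102.2] [2.3 0.6 3. ]
[-0.2  0.3 -0.2]
9.075
```

View pics/lev2_s.png

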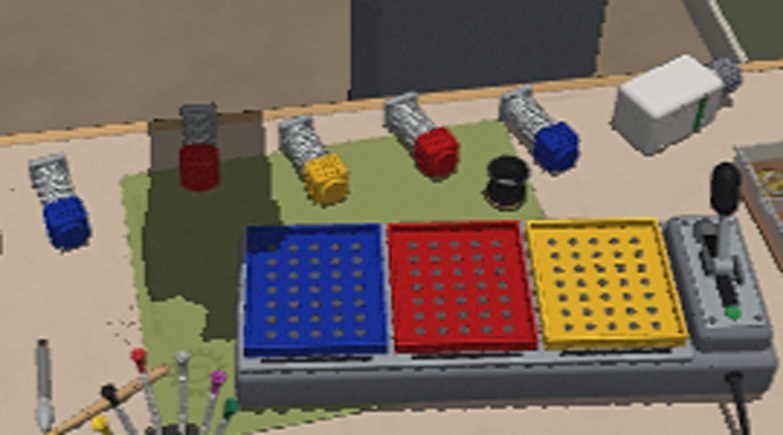

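View pics/lev2_t.png

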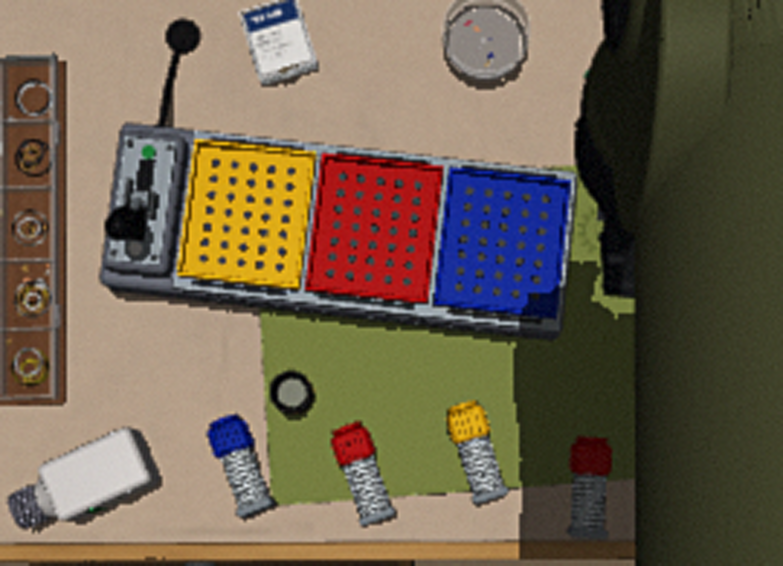

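```bash
python3 - <<'E'
from h import *
s=arm.snapshot("top")
for a in(0,.3,.55,):
    g=HINGE+52*(np.sin(a-.55)*XD+np.cos(a-.55)*np.array([0,0,1]));print(a,w2p(s,g),(w2p(s,g)-[180,120])*2.9)
arm.release()
arm.movep([470,-120,260],list(qd(YAW)));s=arm.snapshot("wrist");cv2.imwrite("pics/w1.png",s["image"][:,:,::-1]);np.savez("w1.npz",**s)
arm.movep([470,-330,260],list(qd(YAW)));s=arm.snapshot("wrist");cv2.imwrite("pics/w2.png",s["image"][:,:,::-1]);np.savez("w2.npz",**s)
print(arm.current_t(),arm.current_grip_width())
E
```

```text
0 [221.86072693 196.33237739] [121.39610811 221.36389443]
0.3 [222.1719685  188.67297664] [122.29870866 199.15163227]
0.55 [222.89353537 182.18155473] [124.39125258 180.32650872]
11.6917 85.55478400466686
```

View pics/w1.png

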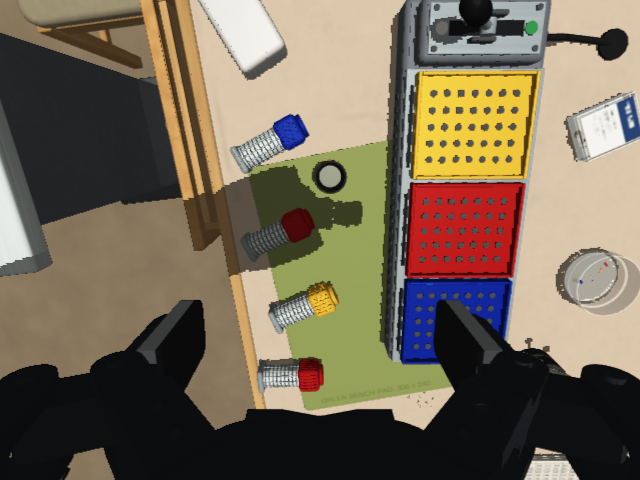

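View pics/w2.png

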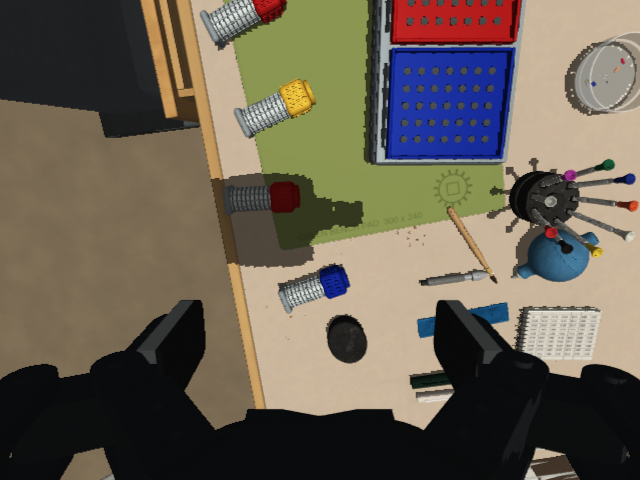

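```bash
cat >> h.py <<'E'
from itertools import product
def bpts(c,yaw,z0):
    a=np.array([np.cos(yaw),np.sin(yaw),0]);b=np.array([-a[1],a[0],0])
    f=lambda x,y,z:np.array([c[0],c[1],z0])+a*x+b*y+np.array([0,0,z])
    cap=[f(x,y,z) for x,y,z in product((12,36),(-14,14),(0,28))];foot=[f(x,y,z) for x,y,z in product((-36,-29),(-14,14),(0,28))]
    return cap,foot
def overlay(s,im,items,k,o):
    for c,yaw,z0 in items:
        for g in bpts(c,yaw,z0):
            h=cv2.convexHull(np.array([(w2p(s,p)-o)*k for p in g],np.float32)).astype(np.int32)
            cv2.polylines(im,[h],True,(0,255,0),1)
def refine(s,col,c,yaw,z0,rad=90):
    """fit basket pose: cap hull IoU to colour mask + whole hull to not-background"""
    from scipy.optimize import minimize
    m=masks(s["image"])[col]
    u,v=w2p(s,[c[0],c[1],z0+14]).astype(int)
    return m
E
cat > est.py <<'E'
from h import *
def est(s,col,p_cap,p_foot,z0):
    a=p2w(s,*p_cap,z0+16);b=p2w(s,*p_foot,z0+16);d=a-b
    return ((a+b)/2)[:2],np.arctan2(d[1],d[0])
E
python3 - <<'E'
from est import *
s1=dict(np.load("w1.npz"));s2=dict(np.load("w2.npz"))
A={"b1":(s1,(304,126),(237,160),0),"r1":(s1,(309,219),(250,250),2),"y1":(s1,(333,297),(275,321),2)}
B={"r2":(s2,(297,196),(229,199),0.5),"b2":(s2,(344,280),(287,299),0)}
for nm,D,s,(x0,y0,x1,y1) in(("o1",A,s1,(220,100,360,400)),("o2",B,s2,(200,160,370,320))):
    k=4 if nm=="o2" else 2.0
    if nm=="o1":k=2
    im=cv2.resize(s["image"][y0:y1,x0:x1,::-1],None,fx=k,fy=k,interpolation=cv2.INTER_CUBIC)
    it=[]
    for n,(S,a,b,z) in D.items():
        c,y=est(S,n,a,b,z);it.append((c,y,z));print(n,c.round(1),round(y,3), np.hypot(*(p2w(S,*a,16)-p2w(S,*b,16))[:2]))
    overlay(s,im,it,k,np.array([x0,y0]));cv2.imwrite(f"pics/{nm}.png",im)
E
```

```text
b1 [432.9 -54.6] 0.328 73.90034058340822
r1 [ 428.2 -146.4] 0.367 70.54088119719137
y1 [ 442.3 -232.5] 0.298 70.0375341978599
r2 [ 416.8 -313.7] -0.077 69.00600561116565
b2 [ 457.  -419.2] 0.221 65.38909701107654
```

View pics/o1.png

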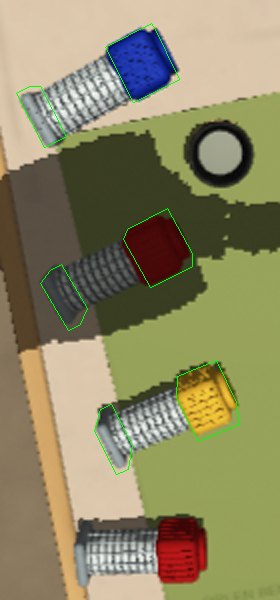

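View pics/o2.png

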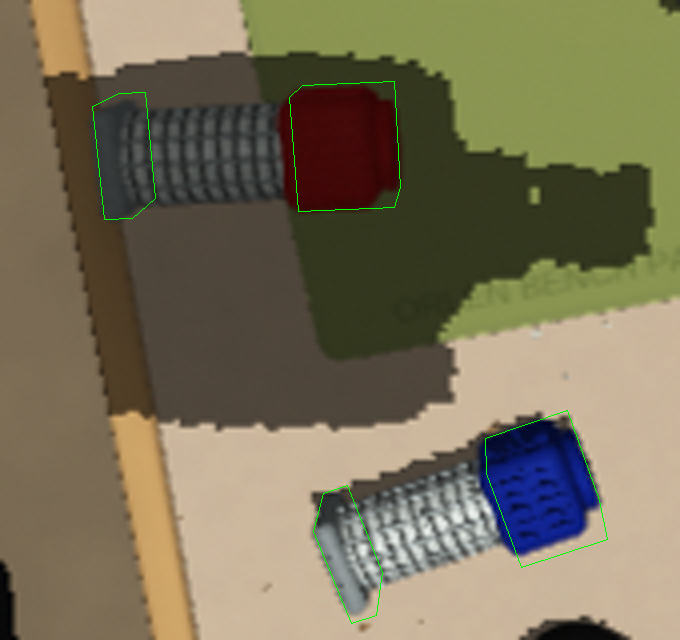

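```bash
cat > job.py <<'E'
from h import *
B={"b1":["blue",(431,-54.6),.328,0],"r1":["red",(425.5,-146.6),.367,2],"y1":["yellow",(439.5,-232.5),.298,2],"r2":["red",(415,-314),-.06,1],"b2":["blue",(454.8,-418.7),.221,0]}
base={"b1":((258.5,269.8),(381.4,240.2)),"r1":((300.8,272.7),(340.2,242)),"y1":((341.1,265.1),(302.2,248.6)),"r2":((383.9,277),(258.2,247.1)),"b2":((428.4,258.3),(212.5,266.4))}
T={"red":np.array([603,-156.2]),"blue":np.array([591.5,-250]),"yellow":np.array([614,-63])}
def check(names):
    r={}
    for i,n in enumerate(("top","side")):
        s=arm.snapshot(n);m=masks(s["image"])
        for k in names:
            c=B[k][0];d=[np.hypot(*(ce-base[k][i])) for a,ce,l in blobs(m[c],50)]
            r.setdefault(k,[]).append(round(min(d),1) if d else None)
    return r
def pick(k,force=60):
    col,c,yaw,z0=B[k];q=list(qd(yaw))
    arm.movep([*c,120],q)
    hit=arm.move_l([*c,z0+1],velocity=100,until_force=8)
    print(k,"hit",hit,arm.current_ee_pos().round(1))
    if hit:
        arm.move_l([*c,120]);return False
    arm.close_gripper(force);w=arm.current_grip_width()
    arm.move_l([*c,130],velocity=120);arm.pause(.1);w2=arm.current_grip_width()
    print("width",w.round(1),w2.round(1),arm.current_wrist_force().round(2))
    return w2>60
def place(k,dx,dy):
    col,c,yaw,z0=B[k];q=list(qd(YAW));p=T[col]+dx*XD[:2]+dy*YD[:2]
    arm.movep([*p,130],q);print("width over",arm.current_grip_width().round(1))
    hit=arm.move_l([*p,53],velocity=80,until_force=10)
    print("place hit",hit,arm.current_ee_pos().round(1),arm.current_grip_width().round(1))
    arm.release();arm.move_l([*p,150],velocity=150)
E
python3 - <<'E'
from job import *
print(check(B))
if pick("y1"): place("y1",0,-4)
print(check(["b1","r1","r2","b2"]),arm.current_t());look("y1")
E
```

```text
{'b1': [np.float64(0.1), np.float64(0.0)], 'r1': [np.float64(0.1), np.float64(0.1)], 'y1': [np.float64(0.2), np.float64(0.1)], 'r2': [np.float64(83.1), np.float64(0.1)], 'b2': [np.float64(93.6), np.float64(0.0)]}
y1 hit False [ 439.9 -232.6    3.5]Traceback (most recent call last):
  File "<stdin>", line 3, in <module>
  File "job.py", line 22, in pick
    print("width",w.round(1),w2.round(1),arm.current_wrist_force().round(2))
                  ^^^^^^^
AttributeError: 'float' object has no attribute 'round'
```

```bash
sed -i 's/w\.round(1),w2\.round(1)/round(w,1),round(w2,1)/; s/arm.current_grip_width().round(1)/round(arm.current_grip_width(),1)/g' job.py
python3 - <<'E'
from job import *
print(arm.current_grip_width())
s=arm.snapshot("side");cv2.imwrite("pics/y1a.png",s["image"][:,:,::-1])
if arm.current_grip_width()>60:
    place("y1",0,-4)
print(check(["b1","r1","r2","b2"]),arm.current_t());look("y1")
E
```

```text
68.95019832828783
width over 68.5
place hit False [613.9 -66.8  53.5] 68.9
{'b1': [np.float64(115.5), np.float64(0.0)], 'r1': [np.float64(79.2), np.float64(8.1)], 'r2': [np.float64(0.3), np.float64(0.1)], 'b2': [np.float64(0.2), np.float64(0.0)]} 18.775
```

View pics/y1_s.png

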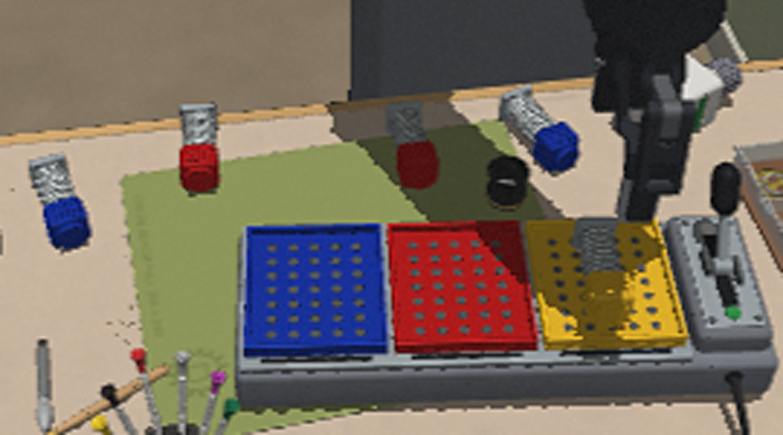

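View pics/y1a.png

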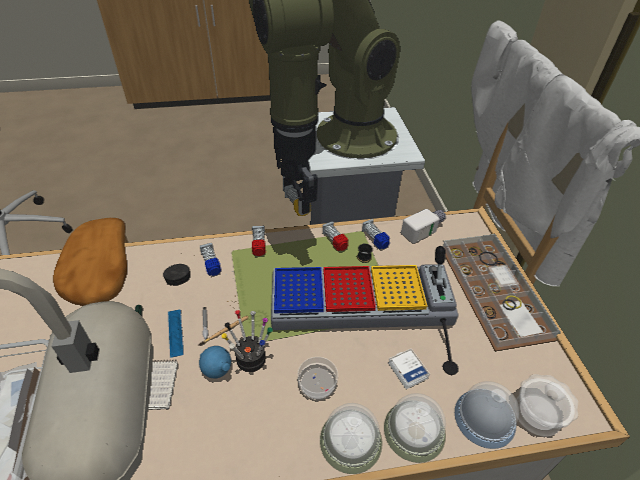

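```bash

python3 - <<'E'
from job import *
if pick("b2"): place("b2",0,-22)
print(check(["b1","r2"]),arm.current_t())
if pick("r2"): place("r2",0,-22)
print(arm.current_t())
arm.movep([470,-170,260],list(qd(YAW)));s=arm.snapshot("wrist");cv2.imwrite("pics/w3.png",s["image"][:,:,::-1]);np.savez("w3.npz",**s)
look("r2")
E
```

```text
b2 hit False [ 455.2 -418.9    1.7]
width 68.7 68.6 [-0.61  0.95 -0.58]
width over 68.4
place hit False [ 589.2 -271.8   53.4] 68.8
{'b1': [np.float64(0.0), np.float64(0.0)], 'r2': [np.float64(75.6), np.float64(0.2)]} 26.425
r2 hit False [ 415.4 -314.2    2.5]
width 68.8 68.8 [ 0.85  0.54 -0.3 ]
width over 68.7
place hit True [ 599.7 -177.8   53. ] 68.8
33.1167
```

View pics/w3.png

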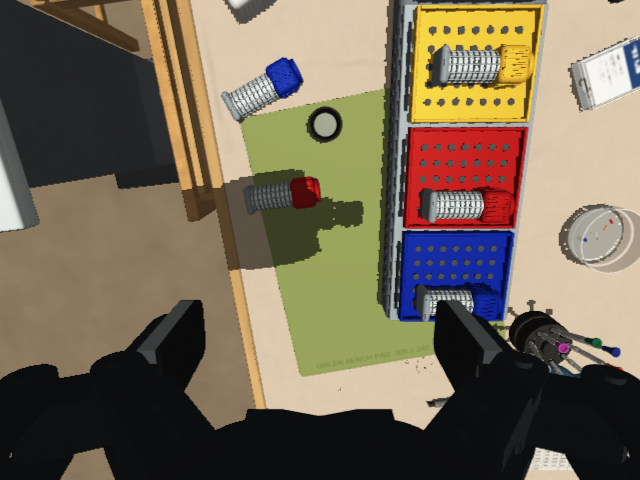

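View pics/r2_s.png

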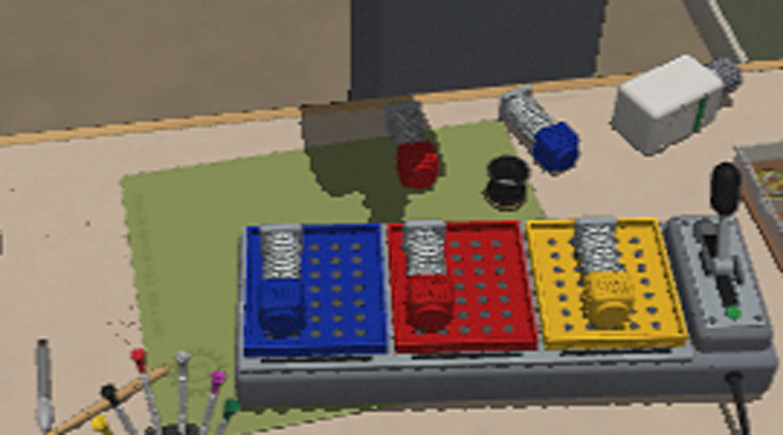

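```bash

python3 - <<'E'
from job import *
from est import est
s=dict(np.load("w3.npz"))
c,y=est(s,"r",(319,191),(248,199),2);print(c,y)
s2=arm.snapshot("side");s3=arm.snapshot("top")
for z in (s2,s3):
  for a,ce,l in blobs(masks(z["image"])["red"],50):
    if a<250: print(a,ce,p2w(z,*ce,18))
cp=c+24*np.array([np.cos(y),np.sin(y)]);print(cp)
im=cv2.resize(s["image"][150:260,220:360,::-1],None,fx=4,fy=4,interpolation=cv2.INTER_CUBIC);overlay(s,im,[(c,y,2)],4,np.array([220,150]));cv2.imwrite("pics/o3.png",im)
E
```

```text
[ 437.7411602  -155.13009512] -0.009960050762846475
187 [333.70053476 246.4171123 ] [ 458.52694373 -155.19324866   18.        ]
[ 461.73996978 -155.36913239]
```

View pics/o3.png

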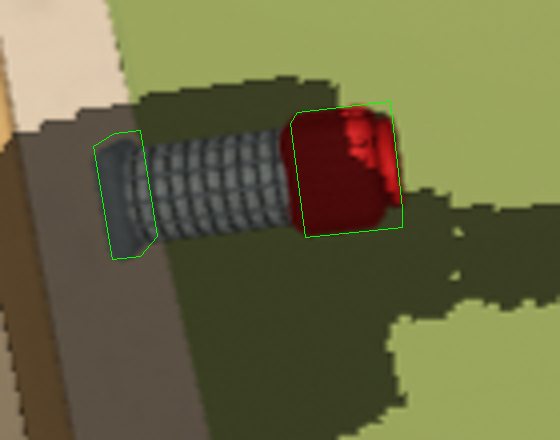

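```bash
sed -i 's/"r1":\["red",(425.5,-146.6),.367,2\]/"r1":["red",(436,-155),-.01,2]/' job.py
python3 - <<'E'
from job import *
if pick("r1"): place("r1",0,22)
print(check(["b1"]),arm.current_t())
if pick("b1"): place("b1",0,22)
arm.movep([480,-260,260],list(qd(YAW)));s=arm.snapshot("wrist");cv2.imwrite("pics/w4.png",s["image"][:,:,::-1])
look("b1");print(arm.current_t())
E
```

```text
r1 hit False [ 436.4 -155.1    3.4]
width 68.7 68.7 [-0.06 -0.67 -0.85]
width over 68.8
place hit True [ 605.  -134.3   53.7] 68.8
{'b1': [np.float64(0.4), np.float64(3.6)]} 40.5
b1 hit False [431.3 -54.6   1.3]
width 69.0 68.9 [ 0.61  0.33 -0.73]
width over 68.6
place hit False [ 594.6 -228.1   53.5] 69.2
48.2917
```

View pics/w4.png

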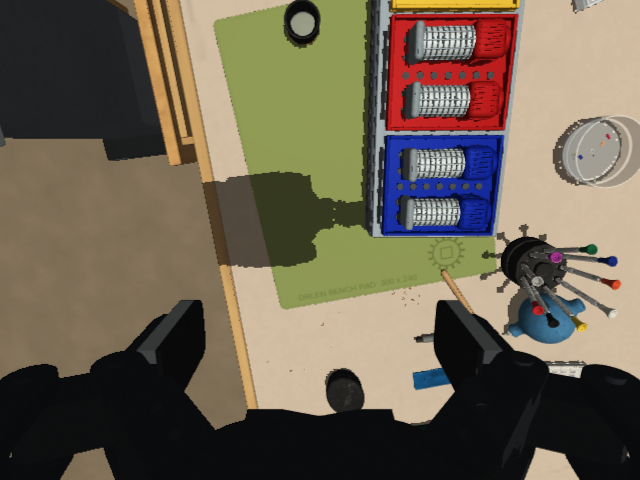

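View pics/b1_s.png

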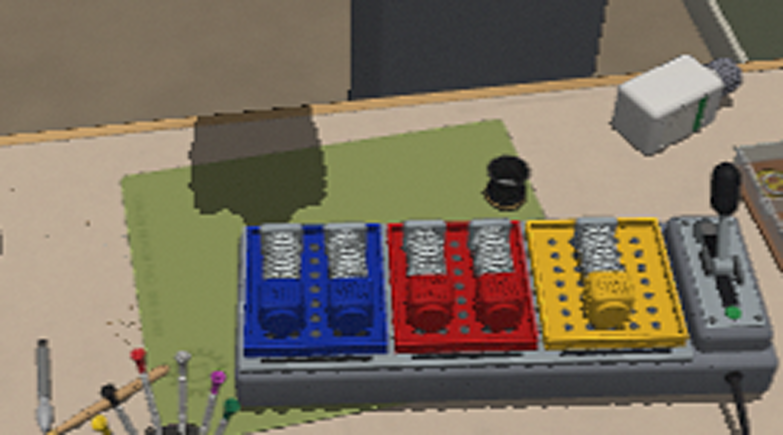

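View pics/b1_t.png

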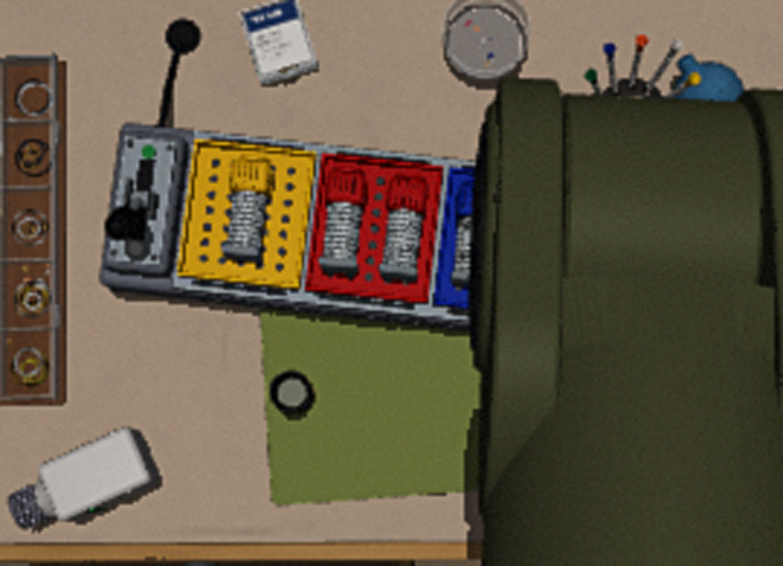

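```bash

python3 - <<'E'
from job import *
arm.movep([480,-60,260],list(qd(YAW)));s=arm.snapshot("wrist");np.savez("w5.npz",**s);cv2.imwrite("pics/w5.png",cv2.resize(s["image"][0:220,180:400,::-1],None,fx=2.7,fy=2.7))
E
```

```text
(no output)
```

View pics/w5.png

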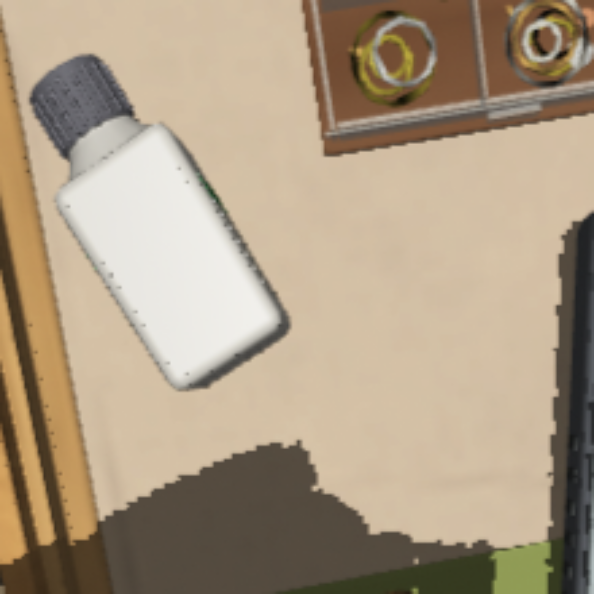

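```bash
cat > bot.py <<'E'
from job import *
Zv=np.array([0,0,1.])
def setup():
    s=dict(np.load("w5.npz"))
    f=lambda u,v:p2w(s,u/2.7+180,v/2.7,45)
    c1,c2,f1,f2=f(62,200),f(158,128),f(182,387),f(286,320)
    sh=(c1+c2)/2;ft=(f1+f2)/2;b=sh-ft;L=np.linalg.norm(b[:2]);b=np.array([b[0],b[1],0])/L
    mid=ft+b*52.5;mid[2]=22.5
    return mid,b,L,np.linalg.norm(c1-c2),np.linalg.norm(f1-f2)
def lying(mid,b,e,gx,gz,off,flip):
    j=np.cross(Zv,b)*flip
    x=-np.cos(e)*Zv-np.sin(e)*b
    R=np.c_[x,j,np.cross(x,j)]
    return mid+gx*b+gz*Zv+off*x,R
def standing(mid,b,p,R,psi,foot_xy,dz=1.5):
    ax=np.cross(b,Zv);Q=Rn.from_rotvec(psi*Zv)*Rn.from_rotvec(ax*np.pi/2)
    M=Q.as_matrix();return M@(p-mid)+np.array([*foot_xy,52.5+dz]),M@R
def q(R): return list(Rn.from_matrix(R).as_quat())
E
python3 - <<'E'
from bot import *
mid,b,L,w1,w2=setup();print(mid,b,np.arctan2(b[1],b[0]),L,w1,w2)
s=arm.snapshot("top");print(w2p(s,mid+52*b),w2p(s,mid-52*b))
for e in (0,.2,.35,.5,.65):
  for flip in(1,-1):
    p,R=lying(mid,b,e,-5,3,23,flip)
    j=arm.solve_ik(list(p),q(R)); 
    if j is None: print(e,flip,"no lying");continue
    pu,Ru=lying(mid,b,e,-5,110,23,flip); ju=arm.solve_ik(list(pu),q(Ru))
    ok=[]
    for psi in np.arange(-3.1,3.1,.2):
      for xy in((480,30),(520,-560),(450,-230),(480,-330)):
        t,M=standing(mid,b,p,R,psi,xy);jj=arm.solve_ik(list(t),q(M));j2=arm.solve_ik(list(t+[0,0,40]),q(M))
        if jj is not None and j2 is not None: ok.append((round(psi,1),xy,M[:,0].round(1),np.array(jj).round(1)))
    print(e,flip,p.round(),np.array(j).round(2),ju is not None,len(ok))
    for o in ok[::max(1,len(ok)//8)]:print("   ",o)
E
```

```text
[421.00007573  63.46416979  22.5       ] [-0.43604127  0.89992667  0.        ] 2.021991336586343 68.64992234841704 38.109729405868954 41.19155486397697
[184.80142773 295.90844011] [228.81585909 274.51586318]
0 1 [423.  59.   2.] [-0.56  0.65  0.55  2.27 -0.87  0.43 -1.98] True 71
    (np.float64(-3.1), (480, 30), array([ 0.5, -0.9, -0. ]), array([-0.6,  1.3, -0.3,  2.1,  1.3,  1.8, -1.9]))
    (np.float64(-2.3), (520, -560), array([ 1. , -0.3, -0. ]), array([ 1.8,  1.6, -1.1,  2. ,  4. ,  0.7, -0.7]))
    (np.float64(-1.5), (520, -560), array([ 0.9,  0.5, -0. ]), array([ 1.3,  1.3, -0. ,  1.2, -1.4,  1.6, -2.1]))
    (np.float64(-1.1), (450, -230), array([ 0.6,  0.8, -0. ]), array([ 1.2,  1.3, -0.2,  1.9, -1.1,  1.4, -1.7]))
    (np.float64(-0.5), (480, 30), array([ 0.,  1., -0.]), array([ 0.7,  1.2, -0.2,  1.9, -1. ,  1.4, -1.7]))
    (np.float64(0.3), (480, 30), array([-0.7,  0.7, -0. ]), array([ 0.4,  1.3, -0.2,  1.3, -0.5,  1.9, -2. ]))
    (np.float64(1.9), (520, -560), array([-0.7, -0.7, -0. ]), array([ 0.4,  1.4, -0. ,  1. ,  1.3,  1.9, -0.9]))
    (np.float64(2.3), (520, -560
[... 9070 characters left out ...]
 1. , -0. ,  1.4,  0.3]))
    (np.float64(-0.5), (450, -230), array([ 0. ,  0.8, -0.6]), array([ 1.3,  1.1, -0.9,  1.7,  0. ,  1.1,  0.5]))
    (np.float64(0.3), (480, 30), array([-0.5,  0.6, -0.6]), array([ 0.7,  1.2, -1. ,  1.6,  0.2,  1.3,  0.5]))
    (np.float64(0.9), (480, -330), array([-0.8,  0.2, -0.6]), array([ 0.6,  1.2, -0.4,  1. ,  0.4,  1.9,  1.5]))
    (np.float64(1.7), (480, 30), array([-0.7, -0.4, -0.6]), array([ 0.2,  1.2, -1. ,  1.4,  0.7,  1.9,  1.1]))
    (np.float64(2.1), (480, -330), array([-0.4, -0.7, -0.6]), array([ 0.7,  1.2, -1. ,  1.7,  1.3,  1.9,  1.7]))
    (np.float64(2.7), (450, -230), array([ 0. , -0.8, -0.6]), array([ 0.5,  1.1, -1. ,  2.2,  1.5,  1.8,  1.6]))
```

```bash

python3 - <<'E'
from bot import *
mid,b,*_=setup();mid=mid-2.5*b
from bench import arm
np.set_printoptions(suppress=True)
e=.5
for flip in(1,-1):
    p,R=lying(mid,b,e,-6,3,23,flip)
    for psi in(-.3,-.5,-.8,-1.1):
        t,M=standing(mid,b,p,R,psi,(450,-230));j=arm.solve_ik(list(t+[0,0,60]),q(M));j2=arm.solve_ik(list(t),q(M));print(flip,psi,t.round(),M[:,0].round(2),None if j is None else np.array(j).round(2),j2 is None)
flip=1
p,R=lying(mid,b,e,-6,3,23,flip)
arm.release()
up=p+[0,0,110]
arm.movep([450,-20,260],list(qd(YAW)))
j=arm.solve_ik(list(up),q(R));print(j)
arm.movep(list(up),q(R));print(arm.current_joint_pos().round(2))
s=arm.snapshot("top");crop(s["image"],120,200,390,330,2.9,"pics/bo_t.png")
s=arm.snapshot("side");crop(s["image"],300,130,500,290,3,"pics/bo_s.png")
print(arm.current_t())
E
```

```text
1 -0.3 [ 447. -213.   37.] [-0.13  0.87 -0.48] [ 0.8   0.98 -0.03  1.48 -0.54  1.63 -1.97] False
1 -0.5 [ 451. -213.   37.] [ 0.04  0.88 -0.48] [ 0.86  0.94 -0.02  1.6  -0.65  1.52 -1.99] False
1 -0.8 [ 456. -214.   37.] [ 0.3   0.82 -0.48] [ 0.72  0.92  0.36  1.8  -0.98  1.55 -1.8 ] False
1 -1.1 [ 460. -216.   37.] [ 0.53  0.7  -0.48] [ 0.9   0.84  0.16  2.01 -1.14  1.29 -1.82] False
-1 -0.3 [ 447. -213.   37.] [-0.13  0.87 -0.48] [ 1.25  1.18 -0.99  1.47  0.01  1.48  0.51] False
-1 -0.5 [ 451. -213.   37.] [ 0.04  0.88 -0.48] [ 1.34  1.15 -0.99  1.59 -0.06  1.29  0.47] False
-1 -0.8 [ 456. -214.   37.] [ 0.3   0.82 -0.48] [ 1.49  1.13 -1.04  1.79 -0.12  0.99  0.38] False
-1 -1.1 [ 460. -216.   37.] [ 0.53  0.7  -0.48] [ 1.62  1.12 -1.09  2.   -0.21  0.63  0.34] False
[-1.27820424  0.70890547  1.15132486  2.2648368  -0.33245598  0.46030646
 -2.6692539 ]
[-1.28  0.71  1.15  2.26 -0.33  0.46 -2.67]
52.0917
```

View pics/bo_s.png

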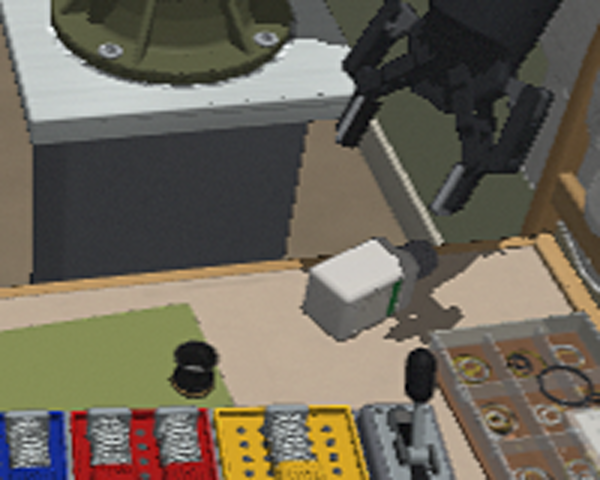

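```bash

python3 - <<'E'
from bot import *
mid,b,*_=setup();mid=mid-2.5*b
e=.5;p,R=lying(mid,b,e,-6,3,23,1)
print(arm.move_l(list(p),velocity=90,until_force=8),arm.current_ee_pos().round(1),p.round(1))
s=arm.snapshot("side");crop(s["image"],300,130,500,290,3,"pics/bp_s.png")
arm.close_gripper(60);print(arm.current_grip_width())
arm.move_l(list(p+[0,0,60]),velocity=90);arm.pause(.1);print(arm.current_grip_width(),arm.current_wrist_force().round(2))
s=arm.snapshot("side");crop(s["image"],300,130,500,290,3,"pics/bq_s.png");print(arm.current_t())
for psi in(-.3,-.5,-.8,-1.1):
    t,M=standing(mid,b,p,R,psi,(450,-230));j=arm.solve_ik(list(t+[0,0,70]),q(M));print(psi,j)
E
```

```text
Traceback (most recent call last):
bench.IKError: the arm cannot follow that straight line within its joint ranges
```

```bash

python3 - <<'E'
from bot import *
mid,b,*_=setup();mid=mid-2.5*b
np.set_printoptions(suppress=True,precision=2)
e=.5;p,R=lying(mid,b,e,-6,3,23,-1)
arm.movep([450,-20,260],list(qd(YAW)))
arm.movep(list(p+[0,0,110]),q(R));print(arm.current_joint_pos())
print(arm.move_l(list(p),velocity=90,until_force=8),arm.current_ee_pos().round(1),p.round(1))
s=arm.snapshot("side");crop(s["image"],300,130,500,290,3,"pics/bp_s.png")
arm.close_gripper(60);print(arm.current_grip_width())
arm.move_l(list(p+[0,0,60]),velocity=90);arm.pause(.1);print(arm.current_grip_width(),arm.current_wrist_force().round(2))
s=arm.snapshot("side");crop(s["image"],300,130,500,290,3,"pics/bq_s.png");print(arm.current_t())
for psi in(-.3,-.5,-.8,-1.1,2.7,2.9):
    t,M=standing(mid,b,p,R,psi,(450,-230));j=arm.solve_ik(list(t+[0,0,70]),q(M));print(psi,j)
E
```

```text
[-1.19  0.6   0.93  2.26  0.07  0.44  0.03]Traceback (most recent call last):
  File "<stdin>", line 7, in <module>
bench.IKError: the arm cannot follow that straight line within its joint ranges
```

```bash

python3 - <<'E'
from bot import *
mid,b,*_=setup();mid=mid-2.5*b
np.set_printoptions(suppress=True,precision=2)
e=.5;p,R=lying(mid,b,e,-6,3,23,-1)
arm.movep([450,-20,260],list(qd(YAW)))
arm.move_joints([.11,.37,-.44,1.94,.57,.94,-.92]);print(arm.current_ee_pos())
for k in(110,80,0): print(k,arm.solve_ik(list(p+[0,0,k]),q(R)))
print(arm.current_t())
E
```

```text
[511.83 -21.96 190.54]
110 [-0.22  0.45 -0.5   2.25  0.96  0.9  -1.01]
80 [-0.26  0.51 -0.45  2.28  1.04  0.85 -1.11]
0 [-0.37  0.67 -0.3   2.34  1.28  0.71 -1.39]
57.1917
```

Good branch; grasp now.

```bash

python3 - <<'E'
from bot import *
mid,b,*_=setup();mid=mid-2.5*b
np.set_printoptions(suppress=True,precision=2)
e=.5;p,R=lying(mid,b,e,-6,3,23,-1)
arm.movep(list(p+[0,0,110]),q(R))
print(arm.move_l(list(p),velocity=90,until_force=8),arm.current_ee_pos().round(1),p.round(1))
s=arm.snapshot("side");crop(s["image"],300,130,500,290,3,"pics/bp_s.png")
arm.close_gripper(60);print(arm.current_grip_width())
arm.move_l(list(p+[0,0,60]),velocity=90);arm.pause(.1);print(arm.current_grip_width(),arm.current_wrist_force().round(2))
s=arm.snapshot("side");crop(s["image"],300,130,500,290,3,"pics/bq_s.png");print(arm.current_t())
for psi in(-.3,-.5,-.8,-1.1,2.7,2.9):
    t,M=standing(mid,b,p,R,psi,(450,-230));j=arm.solve_ik(list(t+[0,0,70]),q(M));print(psi,j)
E
```

```text
False [429.7  45.9   5.7] [429.5  45.9   5.3]
44.38395293030063
44.693621087262244 [ 0.05 -0.18 -1.89]
60.6417
-0.3 [ 1.3   1.25 -1.16  1.47  0.12  1.5   0.37]
-0.5 [ 1.42  1.28 -1.26  1.59  0.16  1.33  0.21]
-0.8 [ 1.49  1.11 -1.03  1.79 -0.15  1.    0.4 ]
-1.1 [ 1.6   1.06 -1.03  2.   -0.34  0.66  0.45]
2.7 [ 0.27  0.88 -0.74  2.24  1.36  1.64  1.61]
2.9 [ 0.23  0.86 -0.7   2.39  1.51  1.58  1.56]
```

View pics/bp_s.png

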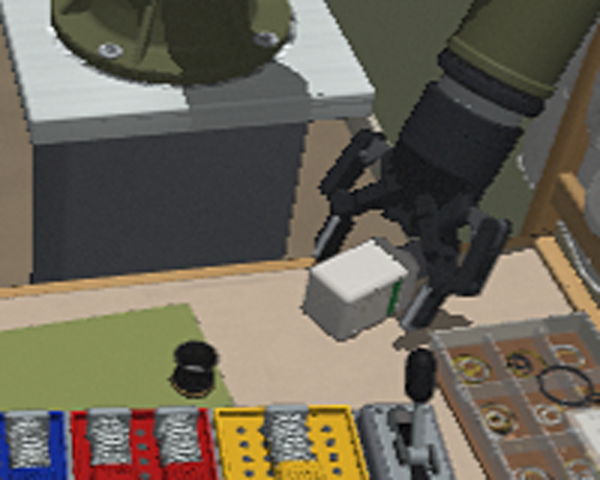

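View pics/bq_s.png

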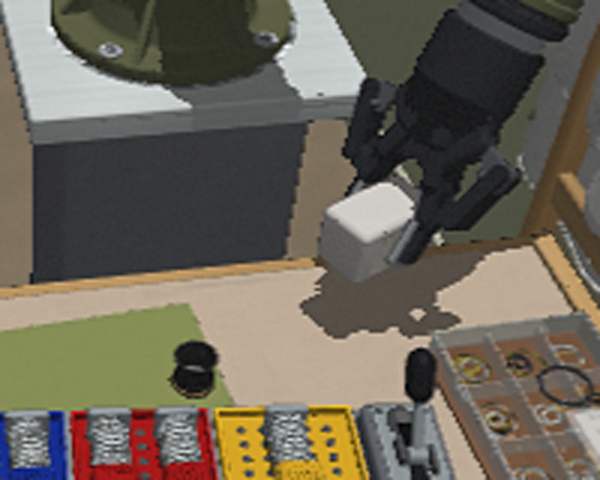

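```bash

python3 - <<'E'
from bot import *
mid,b,*_=setup();mid=mid-2.5*b
np.set_printoptions(suppress=True,precision=2)
e=.5;p,R=lying(mid,b,e,-6,3,23,-1)
arm.movep(list(p+[20,-40,150]),q(R))
c=[(abs(np.array(j)-arm.current_joint_pos()).sum(),y) for y in np.arange(-1.5,1.7,.5) for j in[arm.solve_ik([480,-180,280],list(qd(y)))] if j is not None]
print(c)
y=.2
arm.movep([480,-180,280],list(qd(y)));print(arm.current_joint_pos(),arm.current_grip_width())
for psi in(-.5,-.65,-.8,-.95,-1.1,2.7):
    t,M=standing(mid,b,p,R,psi,(450,-230))
    print(psi,*[arm.solve_ik(list(t+[0,0,h]),q(M)) for h in(150,70,0)])
s=arm.snapshot("side");cv2.imwrite("pics/bm.png",s["image"][:,:,::-1]);print(arm.current_t())
E
```

```text
[(np.float64(2.9701279430545457), np.float64(-1.5)), (np.float64(2.460228757874656), np.float64(-1.0)), (np.float64(2.7851480916244538), np.float64(-0.5)), (np.float64(3.3353106459116506), np.float64(0.0)), (np.float64(3.76662666429535), np.float64(0.5)), (np.float64(4.342154513475137), np.float64(1.0)), (np.float64(4.925057115777815), np.float64(1.5))]
[ 0.61  0.31 -0.41  1.71  0.13  1.16  0.36] 44.23378633917571
-0.5 [ 1.08  0.85 -0.42  1.56 -0.49  1.51  0.84] [ 1.08  0.96 -0.42  1.59 -0.45  1.4   0.9 ] [ 1.08  1.06 -0.42  1.59 -0.42  1.32  0.94]
-0.65 [ 1.14  0.82 -0.43  1.66 -0.57  1.4   0.83] [ 1.14  0.93 -0.43  1.69 -0.53  1.29  0.9 ] [ 1.14  1.04 -0.44  1.69 -0.5   1.2   0.94]
-0.8 [ 1.19  0.78 -0.43  1.76 -0.65  1.29  0.84] [ 1.2   0.9  -0.45  1.79 -0.62  1.17  0.91] [ 1.21  1.02 -0.46  1.79 -0.59  1.07  0.96]
-0.95 [ 1.25  0.74 -0.45  1.87 -0.75  1.17  0.86] [ 1.26  0.88 -0.48  1.9  -0.72  1.04  0.94] [ 1.28  1.01 -0.5   1.89 -0.69  0.93  0.99]
-1.1 [ 1.31  0.71 -0.47  1.98 -0.86  1.05  0.89] [ 1.33  0.86 -0.52  2.   -0.85  0.9   0.99] [ 1.36  1.01 -0.57  2.   -0.81  0.78  1.04]
2.7 [ 0.34  0.73 -0.84  2.2   1.29  1.69  1.78] [ 0.3   0.9  -0.79  2.24  1.36  1.69  1.6 ] [ 0.23  1.03 -0.69  2.24  1.44  1.64  1.48]
62.25
```

View pics/bm.png

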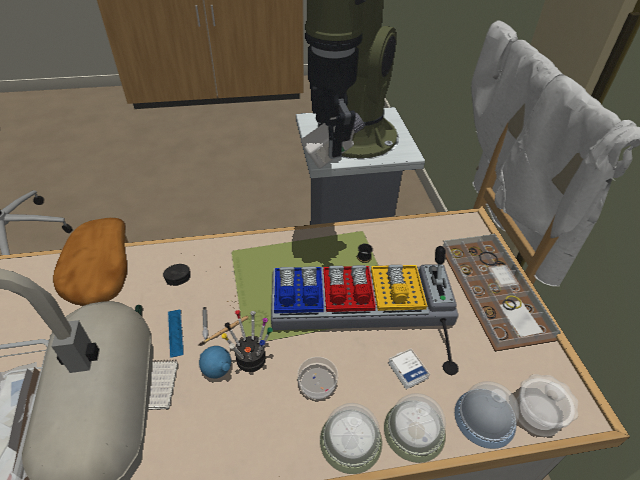

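Excellent branch. Stand it with psi = −0.65.

```bash

python3 - <<'E'
from bot import *
mid,b,*_=setup();mid=mid-2.5*b
e=.5;p,R=lying(mid,b,e,-6,3,23,-1)
t,M=standing(mid,b,p,R,-.65,(450,-230))
arm.movep(list(t+[0,0,120]),q(M));print(arm.current_grip_width())
arm.move_l(list(t+[0,0,12]),velocity=100)
s=arm.snapshot("side");crop(s["image"],200,130,400,290,3,"pics/bs.png")
s=arm.snapshot("top");crop(s["image"],230,170,430,320,3,"pics/bst.png");print(arm.current_t())
E
```

```text
44.17568426729904
64.3083
```

View pics/bs.png

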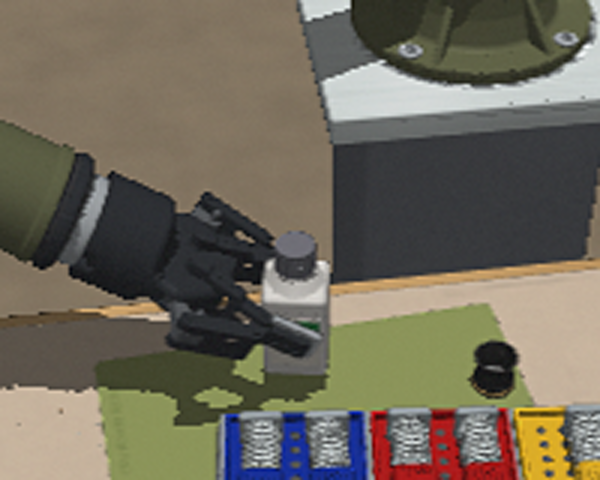

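```bash

python3 - <<'E'
from bot import *
mid,b,*_=setup();mid=mid-2.5*b
e=.5;p,R=lying(mid,b,e,-6,3,23,-1)
t,M=standing(mid,b,p,R,-.65,(450,-230))
print(arm.move_l(list(t+[0,0,-2]),velocity=25,until_force=3),arm.current_ee_pos()[2]-t[2],arm.current_wrist_force().round(2))
arm.pause(.2);arm.release();arm.pause(.3)
arm.move_l(list(t-110*M[:,0]),velocity=120)
arm.movep([480,-420,300],list(qd(YAW)))
look("st");print(arm.current_t())
E
```

```text
True -2.112011205949152 [-0.21 -2.93  5.5 ]
67.9917
```

View pics/st_s.png

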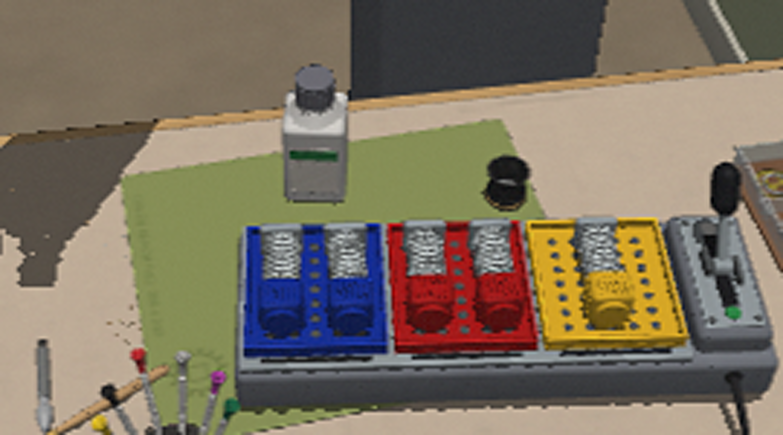

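View pics/st_t.png

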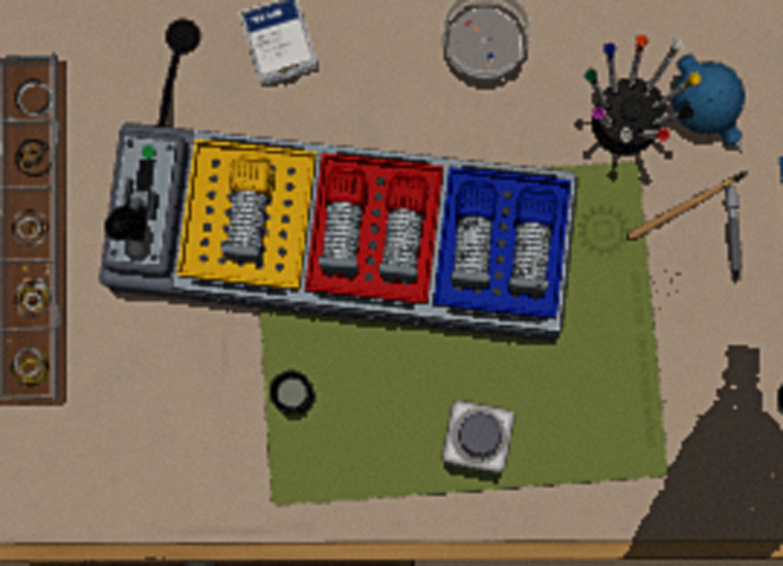

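```bash

python3 - <<'E'
from h import *
arm.close_gripper(30)
q=list(qd(YAW));P=HINGE-80*XD
arm.movep([560,-150,280],q)
arm.movep([*P[:2],240],q);arm.move_l([*P[:2],100],velocity=150)
E1=HINGE+12*XD
print(arm.move_l([*E1[:2],100],velocity=80,until_force=15),(arm.current_ee_pos()-HINGE)@XD,arm.current_wrist_force().round(1))
arm.move_l([*P[:2],100]);arm.move_l([*P[:2],240],velocity=250)
arm.movep([480,-300,320],q)
look("on");print(arm.current_t())
s=arm.snapshot("top")
for a in(0.55,1.1):
    g=HINGE+52*(np.sin(a-.55)*XD+np.cos(a-.55)*np.array([0,0,1]));print(a,(w2p(s,g)-[180,120])*2.9)
E
```

```text
True 2.9934077448201837 [-3.5 -0.   6.1]
75.45
0.55 [124.39125258 180.32650872]
1.1 [132.40070291 144.77577058]
```

View pics/on_s.png

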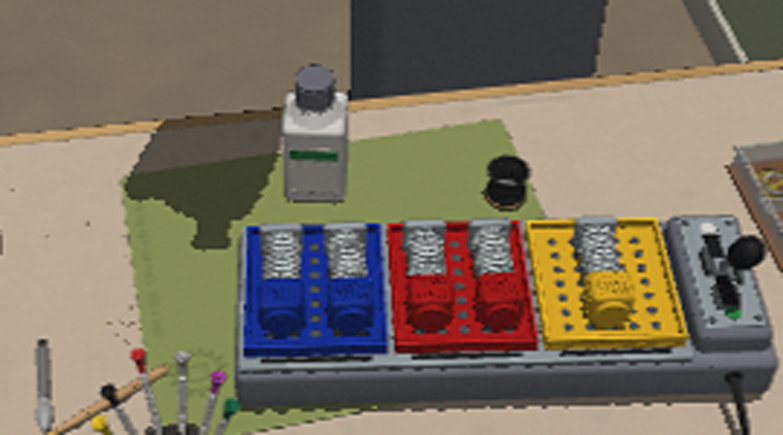

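View pics/on_t.png

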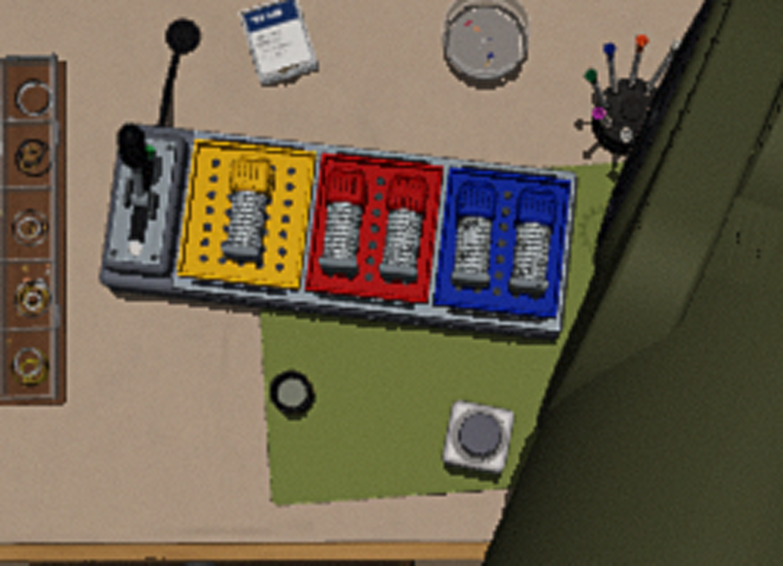

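The lever is on: its grip shows at (132,146) in the crop and 1.1 rad predicts (132,145). The baskets and the bottle haven't moved.

```bash
python3 -c "
from bench import arm
arm.pause(.3);arm.job_done();print(arm.current_t())"
```

```text
the job is handed in; nothing more can be done
the job is handed in; nothing more can be done
```

I finished the whole job and handed it in at about 76 s on the robot's clock; it gave no verdict.

- **Order:** I threw the lever to off first. Then I loaded the baskets, stood the bottle up, and last threw the lever back to on.
- **Baskets:** Five were present: two red, two blue and one yellow. Each went into the tray of its colour, gripped by its ends. One red basket was knocked aside during the run, so I located it again before picking it up.
- **Bottle:** It stands upright on the green mat, in front of the blue tray. The mat puts its centre at about 54.5 mm, inside the 45–60 mm range.

**Last checks:** In the last top and side pictures all five baskets lie flat in their trays. The bottle is upright and the loupe is where it was. The lever grip is within about 1 px of where it should be for on. The loupe case was outside these last crops, but earlier pictures show it undisturbed.

**What did not go as planned:**
- Both lever pushes stopped on the force limit a little short of the planned end point, but the lever still fell home each time.
- Two attempts to approach the bottle were refused because the arm could not follow the line. Nothing moved in those, and a different arm posture solved it.

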